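# Put the pipe coupling away and slide the stock case's flush lid shut

### The arm

A 6-joint arm with a two-finger parallel gripper is mounted at the origin on the work surface. World frame = base frame: x ahead of the robot, y to its left, z up, the work surface at z = 0. Lengths are in m, angles in rad, forces in N, time in s.
With the tool pointing down it reaches from about 0.35 to 0.975 m from the base axis. Payload 17.4 kg.
Tool frame: the origin (TCP) lies between the finger pads; the fingertips stand 25 mm ahead of it and the grasp point (between the pads) lies 6 mm ahead of it (arm.nose_length is the distance from the TCP to the fingertips, in m); y points along the fingers, z is the direction in which the jaws open and shut, and the axes are right-handed (so a half turn about y gives the same grasp; the last joint's range is limited). The gripper opens to 85 mm and grips with 20 to 120 N. Pads are 22 mm wide; open, the fingers measure 114 mm over their backs; the gripper's body (76 mm by 85 mm) begins 54 mm behind the grasp point. The pads swing forward as they close: fully open they stand 13 mm farther back than shut.
Start: joints at [1.235, 0.116, 1.442, -0, 1.584, -0.038], TCP at [0.198, 0.645, 0.256] pointing down, gripper open.
Joint ranges: [-2.83, 2.83], [-0.83, 2.19], [0.07, 2.5], [-1.14, 4.28], [0.01, 3], [-2.97, 2.97]. Speed limits (rad/s): [1.89, 1.89, 2.22, 3.14, 3.14, 3.14].

### API

Orientations are given as a rotation vector (axis times angle).
In Python, from cell import monitor, cams, arm gives the robot as it stands. The module is installed in compiled form; this text tells all that it offers.
- The arm moves only by the tool servo_tool, never from a script. Its argument "motion" is a list of rows, each a list of 3 entries, a list of its own where there are three numbers: the shift along the tool's x, y, z in m, then the turn about the tool's y in degrees, then the finger opening in m, from 0 to 0.0854. A call has 1 to 5 rows; each row is the pose to reach, as a shift and turn from the pose commanded when the call began, along the tool's axes at that moment; what a row does not reach only later rows make up. A row lasts 1/12 s, in which the tool goes at most 41.7 mm and 7.16 degrees, less where a joint would pass 70% of its speed; a pose out of reach is approached as far as the arm can. A call with a gripper value outside its range is refused whole. The fingers move at their own pace and stop on an object; "newtons" is the grip in N (left out, the last holds). Time passes only in rows, so rows that repeat a pose let the fingers close. It gives the time, the measured TCP pose, the force and the opening at its end, in the units of the state.
- monitor.get_obs(): the state, without advancing time (a new reading comes with each control period).
- cams.get_image(name): name is "side" or "top"; returns a dict with "pixels" (420x560x3 uint8, blue, green, red), "depth" (420x560 float32, m along the optical axis (not along the pixel's ray), 0 where there is no reading), "camera_matrix" (3x3 intrinsics, pixels), "R" (3x3) and "t" (3): a world point X has camera coordinates R X + t. Camera axes: x right, y down, z forward; pixel columns grow to the right and rows downward; lengths in m; the calibration is good to about 2 mm. A picture is of the moment at which its call begins.
- arm.sign_off(): hands the job in, once; it reports no verdict.
The state is a dict: "time_s": time; "qpos": joint angles; "qvel": joint speeds; "effort": joint torques, N m; "tcp_pos": TCP position; "tool_rot": TCP orientation; "contact_force": force on the tool from outside, world axes, zero at the start; "moment": the same for the moment, N m; "grip_width": finger opening in m.
Only numpy, scipy, OpenCV 4.12 (cv2) and the standard library are available. Lean on these libraries where they do the work, as an engineer would, in place of code of your own. Each camera call takes 0.05 s, during which the arm holds its last target. There are 200 camera calls.

### The job

Stand the brass pipe coupling upright in the open bay of the blue stock case, then shut the case's orange lid fully, until it meets the front wall. The lid has no handle and its height is not exactly known: feel for it, press down on its ribbed strip and drag it along, but lightly, with no more than about 25 N, and leave the bell, the carton and the jar where they are.

Things in the scene. Friction and masses are not known exactly. Their poses are not given: they have to be found in the camera images.
- case: Blue case fixed to the counter, outside x -80 to +190 mm, y -70 to +70 mm; side and front walls (front 10 mm thick) 60 mm high. Origin: on the counter under the centre of its bay; z up, x roughly away from the robot. From x = +70 to +190 mm an aluminium deck, underside 61 and top 67 mm above the counter, covers the pocket the lid slides into. A partition 46 mm high stands under the deck's edge.
- bay (a point): Centre of the floor of the case's open bay, 6 mm above the counter, axes as the case's. The bay is 140 mm (x) by 116 mm (y) inside, centred here. It is open from above from the front wall (x = -70 mm) to the lid's leading edge.
- lid (a joint): How far the orange lid is open, m: 0 = shut against the front wall, 0.105 = furthest under the deck. A flat plate 114 mm wide, 4 mm thick, no handle; slides level along case x (shuts towards -x), leading edge at case x = -70 mm + this value. Stays where left, starts 75 to 100 mm open. Black ribbed strip across its top, 12 to 32 mm behind the leading edge.
- coupling: Brass pipe coupling, an upright solid-looking cylinder 30 mm in diameter and 38 mm tall, about 0.13 kg, loose, standing in the green tray at the start. Origin: centre of its underside, z along its axis. It passes under the lid when it stands on the bay's floor.
- tray: Shallow green tray fixed to the counter, 150 x 150 mm, 18 mm high, walls and floor 5 mm thick. Origin: centre of its underside.
- bell: Red service bell on a dark round base 80 mm in diameter, 54 mm tall, loose, a bystander. Origin: centre of its underside.
- carton: Small cardboard carton with a yellow band, 80 x 60 x 50 mm, loose, a bystander. Origin: centre of its underside.
- jar: Amber jar with a black cap, 60 mm in diameter, 75 mm tall, loose, a bystander. Origin: centre of its underside.
- lid_level (a point): Case rim height, 60 mm up, midway along the top inner edge of the front wall; fixed to the case, axes as the case's. The lid's top lies level with this or up to 8 mm lower: its runners are adjustable, it differs each time and is not reported, so feel for it. The plate is stiff. Dragging takes about 5 N; fingertip friction varies: a press of 15 to 22 N carries it, less may slip.
Not all that is in view belongs to the job. What is meant by the coupling is not pink or turquoise, and is the smaller of those in its own colour.

How it is judged:
By the outcome, as a careful person would: the job done as asked, in the order asked, and still so for the second after the job is handed in, with the robot touching nothing.
It also fails if it takes over 72 s, if anything falls off the work surface, if the arm or the gripper's body presses on something with over 40 N, if the wrist force passes 120 N, or if a joint passes its speed limit or range.

## Working session

There is one attempt and no reset: what is moved stays moved. The work goes in short steps, Python scripts to look and compute and a tool call to move; the robot and the scene stay as the last step left them, time stands still between calls to the robot, and variables do not carry over. Pictures are saved under pics/ and viewed, about 8 in all and at most 12, crops included, and the job is handed in when it is done.

Besides the shell and the picture viewer there is one more tool, called after ">>>" in YAML: its name, and indented under it one key for each argument. servo_tool: Moves the arm, as the interface text tells. Its arguments: {"type":"object","properties":{"motion":{"type":"array"},"newtons":{"type":"number"}},"required":["motion"]}

```bash
mkdir -p pics
cat > h.py <<'E'
import numpy as np,cv2
from cell import monitor,cams,arm
from scipy.spatial.transform import Rotation as Ro
def world(im,u,v,d=None):
    d=im['depth'][int(v),int(u)] if d is None else d
    K=np.array(im['camera_matrix']);p=np.linalg.inv(K)@[u,v,1]*d
    return np.array(im['R']).T@(p-np.array(im['t']))
def cloud(im):
    K=np.array(im['camera_matrix']);v,u=np.mgrid[:420,:560]
    p=np.stack([u,v,np.ones_like(u)],-1)@np.linalg.inv(K).T*im['depth'][...,None]
    return (p-np.array(im['t']))@np.array(im['R'])
E
python3 - <<'E'
from h import *
import pickle
o=monitor.get_obs();print({k:np.round(v,3) for k,v in o.items()});print(Ro.from_rotvec(o['tool_rot']).as_matrix().round(2),arm.nose_length)
for n in ('top','side'):
    im=cams.get_image(n);pickle.dump(im,open(n+'.pkl','wb'));cv2.imwrite(f'pics/{n}1.png',im['pixels'])
    print(n,(-np.array(im['R']).T@im['t']).round(3))
E
```

```text
{'time_s': np.float64(0.0), 'qpos': array([ 1.235,  0.117,  1.442, -0.   ,  1.584, -0.038]), 'qvel': array([ 0.001, -0.002,  0.   ,  0.   , -0.   ,  0.001]), 'effort': array([-3.0000e-03, -7.3197e+01, -6.3249e+01, -0.0000e+00,  6.0000e-03,
        0.0000e+00]), 'tcp_pos': array([0.198, 0.645, 0.256]), 'tool_rot': array([-1.559,  0.234, -0.234]), 'contact_force': array([ 0.012, -0.155, -0.161]), 'moment': array([-0.06 , -0.014,  0.015]), 'grip_width': np.float64(0.085)}
[[ 0.96 -0.    0.29]
 [-0.29 -0.    0.96]
 [-0.   -1.   -0.  ]] 0.025
top [0.337 0.012 1.088]
side [-0.113 -0.821  0.904]
```

View pics/top1.png

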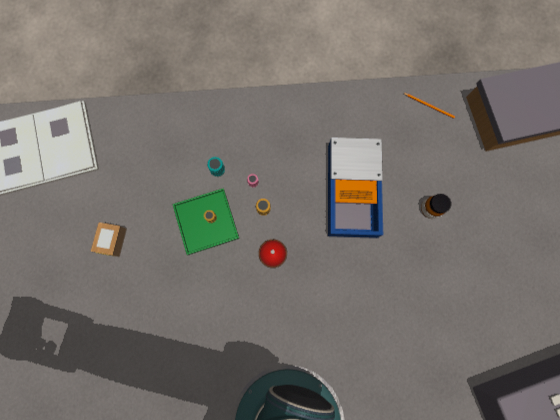

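View pics/side1.png

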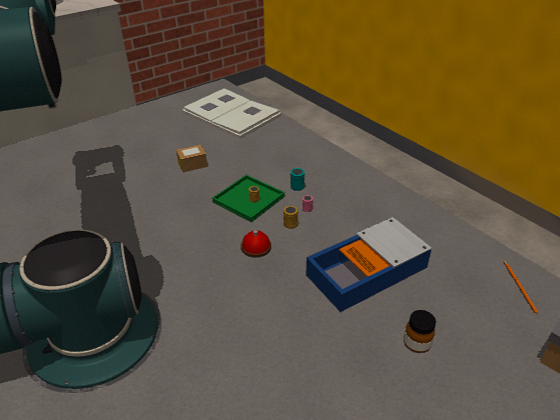

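Brass candidates in the top view are (210,216), in the tray, and (263,206), on the counter and looking larger. The turquoise (216,166) and pink (253,180) ones are excluded. The tray one fits: it is the smaller brass piece and it stands in the green tray. I'll confirm with a crop and measure.

Run:
```python
from h import *
import pickle
im=pickle.load(open('top.pkl','rb'));s=pickle.load(open('side.pkl','rb'))
a=cv2.resize(im['pixels'][180:235,185:285],None,fx=7,fy=7,interpolation=cv2.INTER_CUBIC)[:,:700]
b=cv2.resize(im['pixels'][130:245,320:450],None,fx=5,fy=5,interpolation=cv2.INTER_CUBIC)
cv2.imwrite('pics/a.png',a);cv2.imwrite('pics/b.png',b)
for n,I in(('top',im),('side',s)):
    C=cloud(I);h=cv2.cvtColor(I['pixels'],cv2.COLOR_BGR2HSV).astype(int)
    H,S,V=h[...,0],h[...,1],h[...,2]
    x,y,z=C[...,0],C[...,1],C[...,2]
    for nm,m in (('brass',(H>8)&(H<32)&(S>100)&(z>.012)&(z<.09)),('blue',(H>105)&(H<125)&(S>150)&(V>50)),('orange',(H>5)&(H<18)&(S>200)&(V>180)),('green',(H>50)&(H<75)&(S>150)),('red',((H<4)|(H>175))&(S>150)&(V>80))):
        k,l,st,ce=cv2.connectedComponentsWithStats(m.astype(np.uint8))
        for i in range(1,k):
            if st[i,4]<15: continue
            P=C[l==i];print(n,nm,ce[i].round(0),st[i,4],'min',P.min(0).round(3),'max',P.max(0).round(3),'med',np.median(P,0).round(3))
# case orientation from blue rim (top)
C=cloud(im);h=cv2.cvtColor(im['pixels'],cv2.COLOR_BGR2HSV).astype(int)
z=C[...,2]
m=(h[...,0]>105)&(h[...,0]<125)&(h[...,1]>150)&(z>.05)&(z<.07)
print('rimrect',cv2.minAreaRect(C[m][:,:2].astype(np.float32)*1000))
u=np.zeros_like(m);u[130:240,325:385]=1
m=u&(z>.04)
print('caserect',cv2.minAreaRect(C[m][:,:2].astype(np.float32)*1000))
m=(h[...,0]>50)&(h[...,0]<75)&(h[...,1]>150)
print('tray',cv2.minAreaRect(C[m][:,:2].astype(np.float32)*1000))
```

```text
top brass [493. 124.] 944 min [ 0.687 -0.861  0.012] max [ 0.87  -0.617  0.078] med [ 0.75  -0.637  0.039]
top brass [356. 191.] 982 min [ 0.551 -0.296  0.048] max [ 0.624 -0.176  0.069] med [ 0.588 -0.236  0.054]
top brass [431. 208.] 121 min [ 0.505 -0.463  0.036] max [ 0.56  -0.424  0.07 ] med [ 0.524 -0.434  0.049]
top brass [263. 208.] 119 min [0.548 0.002 0.016] max [0.586 0.04  0.056] med [0.559 0.02  0.049]
top brass [210. 217.] 69 min [0.538 0.155 0.017] max [0.565 0.184 0.046] med [0.547 0.165 0.042]
top brass [109. 240.] 552 min [0.463 0.409 0.012] max [0.553 0.486 0.056] med [0.504 0.43  0.049]
top blue [357. 217.] 877 min [ 0.337 -0.304  0.001] max [0.629 0.012 1.088] med [ 0.501 -0.235  0.059]
top orange [431. 106.] 63 min [ 0.807 -0.564  0.004] max [ 0.887 -0.441  0.015] med [ 0.844 -0.506  0.008]
top orange [356. 190.] 588 min [ 0.337 -0.293  0.048] max [0.623 0.012 1.088] med [ 0.598 -0.238  0.054]
top green [205. 221.] 2558 min [ 0.337  0.012 -0.002] max [0.631 0.272 1.088] med [0.541 0.191 0.006]
top red [272. 253.] 492 min [ 0.337 -0.03   0.01 ] max [0.474 0.039 1
[... 903 characters left out ...]
1  0.05 ] max [ 0.626 -0.175  0.904] med [ 0.601 -0.235  0.055]
side orange [530. 301.] 26 min [-0.113 -0.821  0.006] max [ 0.845 -0.514  0.904] med [ 0.821 -0.547  0.009]
side green [248. 198.] 1696 min [-0.113 -0.821 -0.001] max [0.634 0.278 0.904] med [0.539 0.185 0.008]
side red [255. 242.] 472 min [-0.113 -0.821  0.001] max [0.489 0.029 0.904] med [ 0.431 -0.01   0.033]
rimrect ((542.3837890625, -229.75540161132812), (139.15235900878906, 150.7169189453125), 83.6314926147461)
caserect ((512.994140625, -194.43087768554688), (220.28158569335938, 495.69134521484375), 64.53167724609375)
tray ((462.5496826171875, 151.7965545654297), (339.4452819824219, 163.93284606933594), 22.288490295410156)
```

View pics/a.png

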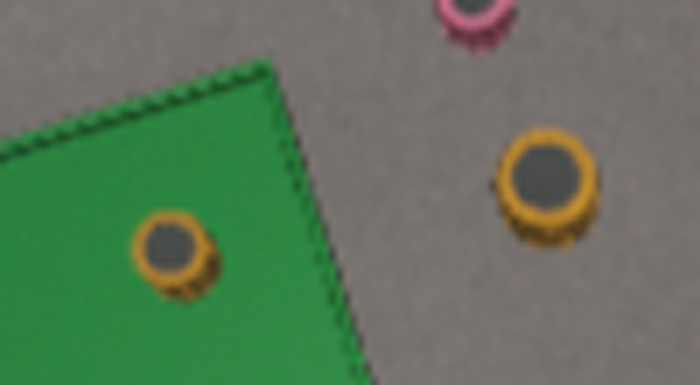

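View pics/b.png

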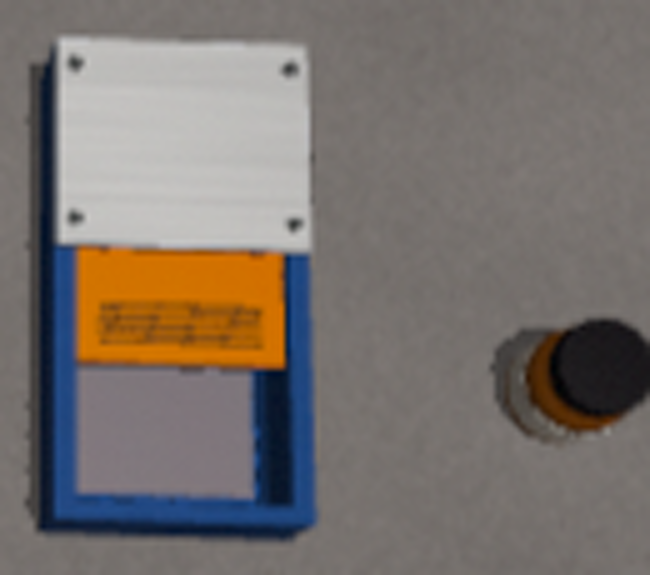

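Confirmed: the tray piece at (210,216) is clearly smaller than the one at (263,206). The second crop shows the case, with the lid's orange plate and black strip, and the deck corners visible. Next I'll get the case pose and coupling position.

Run:
```python
from h import *
import pickle
im=pickle.load(open('top.pkl','rb'));s=pickle.load(open('side.pkl','rb'))
def atz(I,u,v,z):
    a=world(I,u,v,.5);b=world(I,u,v,1.);return a+(b-a)*(z-a[2])/(b[2]-a[2])
print('deck corners',[atz(im,320+(u+.5)/5-.5,130+(v+.5)/5-.5,.067)[:2].round(4) for u,v in((57,37),(307,45),(312,250),(55,245))])
print('lid edge',[atz(im,320+u/5-.4,130+v/5-.4,.055)[:2].round(4) for u,v in((77,364),(285,369))],'front outer rim',[atz(im,320+u/5-.4,130+v/5-.4,.060)[:2].round(4) for u,v in((52,520),(313,523))])
print('coupling top', atz(im,185+170/7-.43,180+248/7-.43,.043).round(4))
for n,I in(('top',im),('side',s)):
    C=cloud(I);z=C[...,2];h=cv2.cvtColor(I['pixels'],cv2.COLOR_BGR2HSV).astype(int)
    box=(C[...,0]>.4)&(C[...,0]<.76)&(C[...,1]<-.12)&(C[...,1]>-.34)&(I['depth']>0)
    for nm,m in(('deck',box&(z>.0635)&(z<.071)&(h[...,1]<60)&(h[...,2]>130)),('all',box&(z>.035))):
        (cx,cy),wh,a=cv2.minAreaRect(C[m][:,:2].astype(np.float32)*1000);print(n,nm,m.sum(),np.round([cx,cy,*wh,a],1))
    c=(abs(C[...,0]-.552)<.03)&(abs(C[...,1]-.168)<.03)
    t=c&(z>.037)&(z<.05);P=C[t];print(n,'coup ztop',np.median(P[:,2]),cv2.minEnclosingCircle(P[:,:2].astype(np.float32)*1000))
    o=box&(h[...,0]>5)&(h[...,0]<20)&(h[...,1]>200)&(h[...,2]>150);print('lid z',np.median(z[o]))
```

```text
deck corners [array([ 0.7448, -0.1825]), array([ 0.7298, -0.3214]), array([ 0.6115, -0.3083]), array([ 0.6248, -0.1686])]
lid edge [array([ 0.5602, -0.1755]), array([ 0.5489, -0.2884])] front outer rim [array([ 0.4752, -0.152 ]), array([ 0.4631, -0.2909])]
coupling top [0.5536 0.1702 0.043 ]
top deck 1962 [ 676.5 -245.3  140.3  120.    83.8]
top all 3968 [ 602.  -237.4  141.3  271.    84. ]
top coup ztop 0.043359192754095985 ((551.5347900390625, 169.7581329345703), 15.314879417419434)
lid z 0.0536898220157362
side deck 1676 [ 678.9 -245.2  142.3  121.1   83.7]
side all 4716 [ 604.4 -235.7  146.5  275.4   84. ]
side coup ztop 0.043718070432909 ((554.134765625, 168.98727416992188), 17.761606216430664)
lid z 0.05456656330861008
```

```bash
cat >> h.py <<'E'
def to(x,y,z,yaw):
    o=monitor.get_obs();M=Ro.from_rotvec(o['tool_rot']).as_matrix()
    cur=np.degrees(np.arctan2(M[1,0],M[0,0]))
    print('t',round(o['time_s'],2),'tcp',np.round(o['tcp_pos'],4),'yaw',round(cur,2),'F',np.round(o['contact_force'],1),'w',round(float(o['grip_width']),4))
    print('shift',(M.T@(np.array([x,y,z])-o['tcp_pos'])).round(4),'turn',round(cur-yaw,2))
def case(x,y):
    a=np.radians(-6.2);return np.array([.548,-.231])+[np.cos(a)*x-np.sin(a)*y,np.sin(a)*x+np.cos(a)*y]
E
python3 -c "
from h import *
to(.5535,.1695,.13,-6.2);print(case(-.032,0),case(.0287,0))"
```

```text
t 0.1 tcp [0.198  0.6451 0.2556] yaw -17.06 F [ 0.7 -0.2  0.1] w 0.0857
shift [ 0.4794  0.126  -0.3503] turn -10.86
[ 0.51618717 -0.22754402] [ 0.57653213 -0.23409958]
```

>>> servo_tool:
  motion:
    - [[0.03,0.005,-0.022],-2,0.06]
    - [[0.06,0.01,-0.044],-5,0.06]
    - [[0.09,0.02,-0.066],-8,0.06]
    - [[0.12,0.03,-0.088],-10.86,0.06]
    - [[0.15,0.04,-0.11],-10.86,0.06]
  newtons: 40

```text
time_s: 0.52
tcp_pos: [0.3097, 0.4946, 0.2156]
tool_rot: [-1.57, 0.082, -0.082]
contact_force: [0.7, -1.1, -0.2]
grip_width: 0.0603
```

```bash
python3 -c "
from h import *
to(.5535,.1695,.13,-6.2)"
```

```text
t 0.52 tcp [0.3097 0.4946 0.2156] yaw -5.98 F [ 0.7 -1.1 -0.2] w 0.0603
shift [ 0.2763  0.0856 -0.2978] turn 0.22
```

>>> servo_tool:
  motion:
    - [[0.026,0.0,-0.028],0.2,0.06]
    - [[0.052,0.0,-0.056],0.2,0.06]
    - [[0.078,0.0,-0.084],0.2,0.06]
    - [[0.104,0.0,-0.112],0.2,0.06]
    - [[0.13,0.0,-0.14],0.2,0.06]

```text
time_s: 0.93
tcp_pos: [0.4239, 0.3412, 0.2162]
tool_rot: [-1.569, 0.088, -0.088]
contact_force: [-0.1, 0.4, 0.6]
grip_width: 0.0602
```

>>> servo_tool:
  motion:
    - [[0.028,0.01,-0.03],0,0.06]
    - [[0.056,0.03,-0.06],0,0.06]
    - [[0.084,0.05,-0.09],0,0.06]
    - [[0.112,0.07,-0.12],0,0.06]
    - [[0.138,0.08,-0.148],0,0.06]

```text
time_s: 1.35
tcp_pos: [0.5383, 0.1865, 0.1374]
tool_rot: [-1.569, 0.089, -0.087]
contact_force: [0.9, 0.6, -1.0]
grip_width: 0.06
```

```bash
python3 -c "
from h import *
to(.5535,.1695,.038,-6.2)"
```

```text
t 1.35 tcp [0.5383 0.1865 0.1374] yaw -6.39 F [ 0.9  0.6 -1. ] w 0.06
shift [ 0.0172  0.0994 -0.0151] turn -0.19
```

>>> servo_tool:
  motion:
    - [[0.017,0.02,-0.015],-0.2,0.06]
    - [[0.017,0.05,-0.015],-0.2,0.06]
    - [[0.017,0.075,-0.015],-0.2,0.06]
    - [[0.017,0.099,-0.015],-0.2,0.06]
    - [[0.017,0.099,-0.015],-0.2,0.06]

```text
time_s: 1.77
tcp_pos: [0.551, 0.1705, 0.0352]
tool_rot: [-1.571, 0.091, -0.08]
contact_force: [-1.2, 0.5, -0.9]
grip_width: 0.0598
```

```bash
python3 -c "
from h import *
to(.5535,.1695,.038,-6.2)
im=cams.get_image('side');cv2.imwrite('pics/g.png',cv2.resize(im['pixels'][130:240,190:330],None,fx=5,fy=5,interpolation=cv2.INTER_CUBIC))"
```

```text
t 1.77 tcp [0.551  0.1705 0.0352] yaw -6.23 F [-1.2  0.5 -0.9] w 0.0598
shift [ 0.0026 -0.0028 -0.0008] turn -0.03
```

View pics/g.png

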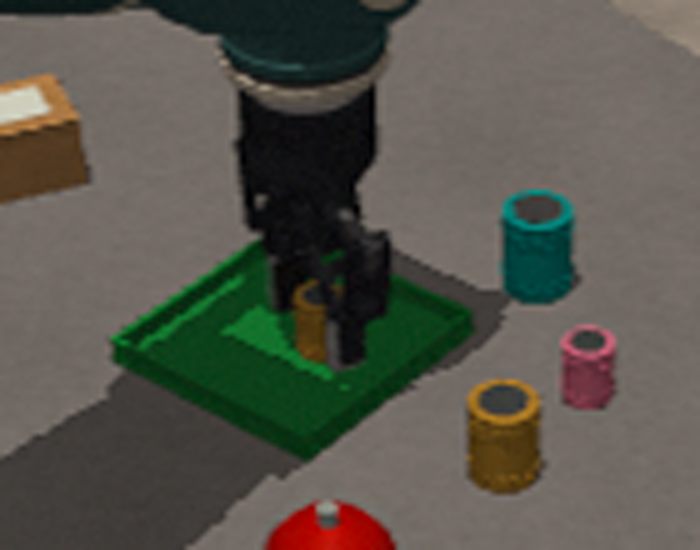

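The coupling (crop 312,325) stands between the two fingers, so I'll close.

>>> servo_tool:
  motion:
    - [[0.002,-0.002,0],0,0.04]
    - [[0.002,-0.002,0],0,0.02]
    - [[0.002,-0.002,0],0,0.02]
    - [[0.002,-0.002,0],0,0.02]
    - [[0.002,-0.002,0],0,0.02]
  newtons: 40

```text
time_s: 2.23
tcp_pos: [0.5565, 0.1716, 0.0448]
tool_rot: [-1.568, 0.082, -0.087]
contact_force: [-0.2, 0.1, 6.6]
grip_width: 0.0274
```

>>> servo_tool:
  motion:
    - [[0,0,0],0,0.02]
    - [[0,0,0],0,0.02]
    - [[0,-0.02,0],0,0.02]
    - [[0,-0.05,0],0,0.02]
    - [[0,-0.08,0],0,0.02]

```text
time_s: 2.65
tcp_pos: [0.5551, 0.1712, 0.124]
tool_rot: [-1.569, 0.085, -0.085]
contact_force: [1.0, 0.4, -0.7]
grip_width: 0.0276
```

```bash
python3 -c "
from h import *
to(.5162,-.2275,.19,-6.2)"
```

```text
t 2.65 tcp [0.5551 0.1712 0.124 ] yaw -6.19 F [ 1.   0.4 -0.7] w 0.0276
shift [ 0.0044 -0.066  -0.4006] turn 0.01
```

```bash
python3 -c "
from h import *
im=cams.get_image('side');a=cv2.resize(im['pixels'][110:220,190:300],None,fx=5,fy=5,interpolation=cv2.INTER_CUBIC)
cv2.imwrite('pics/g2.png',a)
C=cloud(im);h=cv2.cvtColor(im['pixels'],cv2.COLOR_BGR2HSV).astype(int)
m=(h[...,0]>8)&(h[...,0]<32)&(h[...,1]>90)&(abs(C[...,0]-.555)<.04)&(abs(C[...,1]-.17)<.04)&(C[...,2]>.03)
P=C[m];print(m.sum(),P.min(0),P.max(0),P.mean(0))"
```

```text
94 [0.53550316 0.14855813 0.08720054] [0.56320055 0.18962655 0.16982516] [0.54443522 0.1655237  0.10738497]
```

View pics/g2.png

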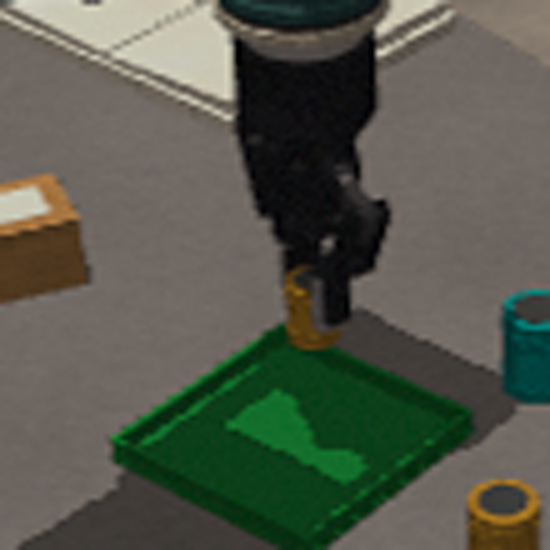

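The coupling (crop 310,310) is held upright and clear of the tray. I'll carry it over.

>>> servo_tool:
  motion:
    - [[0,-0.02,-0.03],0,0.02]
    - [[0,-0.04,-0.07],0,0.02]
    - [[0,-0.06,-0.11],0,0.02]
    - [[0,-0.066,-0.15],0,0.02]
    - [[0,-0.066,-0.19],0,0.02]

```text
time_s: 3.12
tcp_pos: [0.5354, -0.0162, 0.1919]
tool_rot: [-1.569, 0.08, -0.088]
contact_force: [0.4, -0.1, -1.5]
grip_width: 0.0278
```

>>> servo_tool:
  motion:
    - [[0,0,-0.04],0,0.02]
    - [[0,0,-0.08],0,0.02]
    - [[0,0,-0.12],0,0.02]
    - [[0,0,-0.155],0,0.02]
    - [[0,0,-0.19],0,0.02]

```text
time_s: 3.53
tcp_pos: [0.5142, -0.2056, 0.1896]
tool_rot: [-1.57, 0.084, -0.087]
contact_force: [0.9, 0.3, -0.4]
grip_width: 0.0274
```

```bash
python3 -c "
from h import *
p=case(-.028,0);to(*p,.06,-6.2)"
```

```text
t 3.53 tcp [ 0.5142 -0.2056  0.1896] yaw -6.22 F [ 0.9  0.3 -0.4] w 0.0274
shift [ 0.0081  0.1296 -0.0215] turn -0.02
```

>>> servo_tool:
  motion:
    - [[0.008,0.01,-0.021],0,0.02]
    - [[0.008,0.04,-0.021],0,0.02]
    - [[0.008,0.075,-0.021],0,0.02]
    - [[0.008,0.11,-0.021],0,0.02]
    - [[0.008,0.129,-0.021],0,0.02]

```text
time_s: 3.95
tcp_pos: [0.5193, -0.2251, 0.0564]
tool_rot: [-1.568, 0.087, -0.084]
contact_force: [-0.4, -0.4, -2.6]
grip_width: 0.0272
```

>>> servo_tool:
  motion:
    - [[0,0,0],0,0.02]
    - [[0,0,0],0,0.02]

```text
time_s: 4.12
tcp_pos: [0.5204, -0.2254, 0.0599]
tool_rot: [-1.569, 0.085, -0.085]
contact_force: [0.1, 0.2, -0.6]
grip_width: 0.0275
```

```bash
python3 -c "
from h import *
p=case(-.028,0);to(*p,.044,-6.2)
for n,b in(('top',(150,250,310,410)),('side',(190,310,290,440))):
  im=cams.get_image(n);cv2.imwrite('pics/p_%s.png'%n,cv2.resize(im['pixels'][b[0]:b[1],b[2]:b[3]],None,fx=4,fy=4,interpolation=cv2.INTER_CUBIC))
a=cv2.imread('pics/p_side.png');cv2.imwrite('pics/p.png',a)"
```

```text
t 4.12 tcp [ 0.5204 -0.2254  0.0599] yaw -6.2 F [ 0.1  0.2 -0.6] w 0.0275
shift [ 0.0001  0.0159 -0.0026] turn 0.0
```

View pics/p.png

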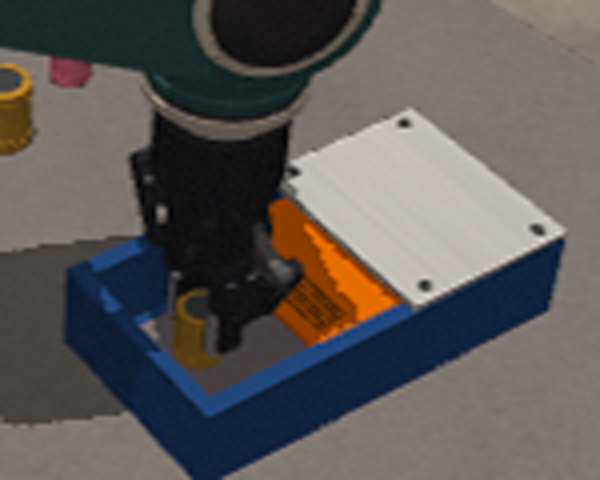

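The coupling hangs upright in the open bay, ahead of the lid edge. I'll lower it gently.

>>> servo_tool:
  motion:
    - [[0,0.004,-0.002],0,0.02]
    - [[0,0.008,-0.002],0,0.02]
    - [[0,0.012,-0.002],0,0.02]
    - [[0,0.013,-0.002],0,0.02]
    - [[0,0.013,-0.002],0,0.02]

```text
time_s: 4.63
tcp_pos: [0.52, -0.2274, 0.0461]
tool_rot: [-1.569, 0.085, -0.085]
contact_force: [0.8, 0.1, -1.8]
grip_width: 0.0276
```

>>> servo_tool:
  motion:
    - [[0,0.001,0],0,0.02]
    - [[0,0.001,0],0,0.02]
    - [[0,0.001,0],0,0.02]

```text
time_s: 4.88
tcp_pos: [0.5202, -0.2275, 0.0458]
tool_rot: [-1.569, 0.085, -0.085]
contact_force: [-2.2, 1.2, 4.9]
grip_width: 0.0273
```

>>> servo_tool:
  motion:
    - [[0,0.001,0],0,0.02]
    - [[0,0.001,0],0,0.02]
    - [[0,0.001,0],0,0.02]

```text
time_s: 5.13
tcp_pos: [0.5204, -0.2275, 0.0457]
tool_rot: [-1.569, 0.085, -0.085]
contact_force: [-8.0, 4.3, 17.2]
grip_width: 0.0275
```

>>> servo_tool:
  motion:
    - [[0,0.001,0],0,0.02]
    - [[0,0.001,0],0,0.02]
    - [[0,0.001,0],0,0.02]

```text
time_s: 5.38
tcp_pos: [0.5206, -0.2276, 0.0457]
tool_rot: [-1.57, 0.084, -0.086]
contact_force: [-13.5, 6.1, 27.6]
grip_width: 0.0276
```

>>> servo_tool:
  motion:
    - [[0,-0.0025,0],0,0.02]
    - [[0,-0.0025,0],0,0.02]
    - [[0,-0.0025,0],0,0.035]
    - [[0,-0.0025,0],0,0.045]
    - [[0,-0.0025,0],0,0.05]

```text
time_s: 5.8
tcp_pos: [0.52, -0.2274, 0.0455]
tool_rot: [-1.569, 0.085, -0.085]
contact_force: [0.0, 1.1, -0.3]
grip_width: 0.05
```

>>> servo_tool:
  motion:
    - [[0,0,0],0,0.05]
    - [[0,-0.01,0],0,0.05]
    - [[0,-0.03,0],0,0.05]
    - [[0,-0.06,0],0,0.05]
    - [[0,-0.1,0],0,0.05]

```text
time_s: 6.22
tcp_pos: [0.5191, -0.2269, 0.1453]
tool_rot: [-1.568, 0.088, -0.082]
contact_force: [0.4, -0.7, 0.5]
grip_width: 0.0502
```

>>> servo_tool:
  motion:
    - [[0,0,0.03],0,0]
    - [[0,0,0.07],0,0]
    - [[0,0,0.11],0,0]
    - [[0,0,0.13],0,0]
    - [[0,0,0.13],0,0]

```text
time_s: 6.63
tcp_pos: [0.5344, -0.0949, 0.1468]
tool_rot: [-1.569, 0.082, -0.083]
contact_force: [-0.3, -1.0, -0.0]
grip_width: 0.0001
```

```bash
python3 -c "
from h import *
p=case(.029,0);to(*p,.1,-6.2)
for n,b in(('top',(125,245,310,400)),('side',(190,310,290,440))):
  im=cams.get_image(n);cv2.imwrite('pics/q_%s.png'%n,cv2.resize(im['pixels'][b[0]:b[1],b[2]:b[3]],None,fx=4,fy=4,interpolation=cv2.INTER_CUBIC))
a=cv2.imread('pics/q_side.png');b=cv2.imread('pics/q_top.png');a=cv2.resize(a,None,fx=.72,fy=.72);b=cv2.resize(b,None,fx=.72*1,fy=.72);cv2.imwrite('pics/q.png',np.hstack([a,b]))
print(a.shape,b.shape)"
```

```text
t 6.63 tcp [ 0.5344 -0.0949  0.1468] yaw -6.03 F [-0.3 -1.  -0. ] w 0.0001
shift [ 0.0568  0.0467 -0.1341] turn 0.17
(346, 432, 3) (346, 259, 3)
```

View pics/q.png

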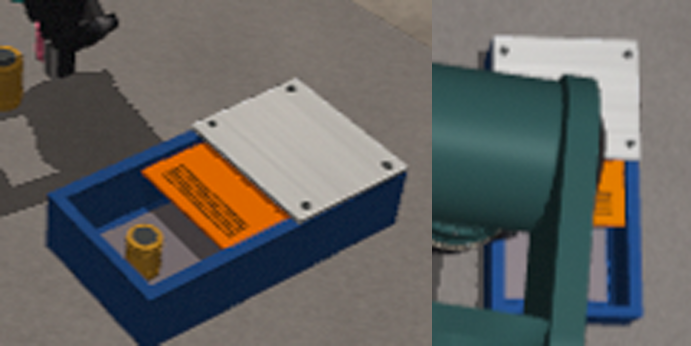

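The coupling stands upright in the bay (left half, 143,250), clear of the lid edge. Fingers are closed; I'll go above the ribbed strip.

>>> servo_tool:
  motion:
    - [[0.015,0,-0.035],0,0]
    - [[0.03,0,-0.07],0.1,0]
    - [[0.045,0,-0.105],0.2,0]
    - [[0.059,0,-0.134],0.2,0]
    - [[0.059,0,-0.134],0.2,0]

```text
time_s: 7.15
tcp_pos: [0.5787, -0.2436, 0.1456]
tool_rot: [-1.57, 0.091, -0.091]
contact_force: [0.9, -0.1, 0.1]
grip_width: -0.0001
```

>>> servo_tool:
  motion:
    - [[0,0.02,0],0,0]
    - [[0,0.04,0],0,0]
    - [[0,0.055,0],0,0]
    - [[0,0.057,0],0,0]
    - [[0,0.057,0],0,0]

```text
time_s: 7.57
tcp_pos: [0.5778, -0.238, 0.0881]
tool_rot: [-1.568, 0.089, -0.087]
contact_force: [0.8, -0.4, 0.2]
grip_width: -0.0003
```

```bash
python3 -c "
from h import *
p=case(.031,0);to(*p,.08,-6.2)
im=cams.get_image('side')
cv2.imwrite('pics/r.png',cv2.resize(im['pixels'][190:310,290:440],None,fx=4,fy=4,interpolation=cv2.INTER_CUBIC))"
```

```text
t 7.57 tcp [ 0.5778 -0.238   0.0881] yaw -6.43 F [ 0.8 -0.4  0.2] w -0.0003
shift [0.0006 0.0081 0.0038] turn -0.23
```

View pics/r.png

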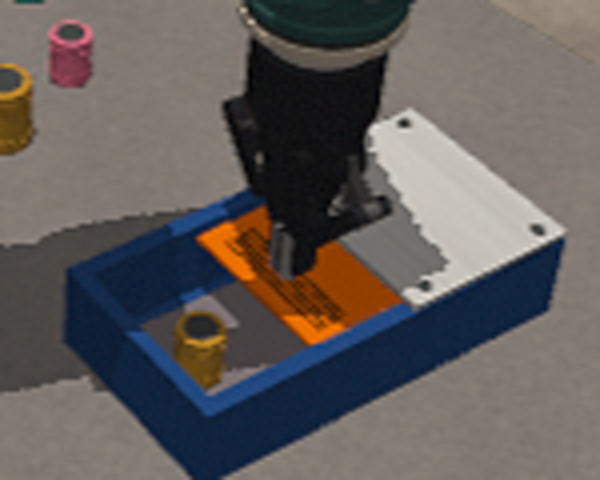

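Fingertips (290,270) are over the strip. Now I'll feel for the lid.

>>> servo_tool:
  motion:
    - [[0,0.002,0.003],-0.2,0]
    - [[0,0.004,0.003],-0.2,0]
    - [[0,0.006,0.003],-0.2,0]
    - [[0,0.006,0.003],-0.2,0]

```text
time_s: 7.95
tcp_pos: [0.5787, -0.2347, 0.0828]
tool_rot: [-1.569, 0.085, -0.085]
contact_force: [-0.5, 0.3, 0.7]
grip_width: -0.0001
```

>>> servo_tool:
  motion:
    - [[0,0.001,0],0,0]
    - [[0,0.001,0],0,0]

```text
time_s: 8.12
tcp_pos: [0.5787, -0.2348, 0.0818]
tool_rot: [-1.569, 0.085, -0.085]
contact_force: [-0.2, 0.4, 0.4]
grip_width: 0.0
```

>>> servo_tool:
  motion:
    - [[0,0.001,0],0,0]
    - [[0,0.001,0],0,0]

```text
time_s: 8.28
tcp_pos: [0.5786, -0.2348, 0.0807]
tool_rot: [-1.569, 0.085, -0.085]
contact_force: [-0.1, 0.0, -0.9]
grip_width: 0.0001
```

>>> servo_tool:
  motion:
    - [[0,0.001,0],0,0]
    - [[0,0.001,0],0,0]

```text
time_s: 8.45
tcp_pos: [0.5786, -0.2348, 0.0796]
tool_rot: [-1.569, 0.085, -0.085]
contact_force: [0.4, 0.5, -0.6]
grip_width: -0.0
```

>>> servo_tool:
  motion:
    - [[0,0.001,0],0,0]
    - [[0,0.001,0],0,0]

```text
time_s: 8.62
tcp_pos: [0.5786, -0.2348, 0.0786]
tool_rot: [-1.569, 0.085, -0.085]
contact_force: [-0.3, -0.4, 0.4]
grip_width: 0.0002
```

>>> servo_tool:
  motion:
    - [[0,0.0005,0],0,0]
    - [[0,0.0005,0],0,0]

```text
time_s: 8.78
tcp_pos: [0.5787, -0.2348, 0.0782]
tool_rot: [-1.569, 0.085, -0.085]
contact_force: [1.0, -0.5, 0.3]
grip_width: -0.0001
```

>>> servo_tool:
  motion:
    - [[0,0.001,0],0,0]
    - [[0,0.001,0],0,0]

```text
time_s: 8.95
tcp_pos: [0.5789, -0.2349, 0.0781]
tool_rot: [-1.569, 0.085, -0.085]
contact_force: [-2.7, 1.7, 7.1]
grip_width: -0.0001
```

>>> servo_tool:
  motion:
    - [[0,0.0005,0],0,0]
    - [[0,0.0005,0],0,0]

```text
time_s: 9.12
tcp_pos: [0.579, -0.2349, 0.0781]
tool_rot: [-1.569, 0.084, -0.086]
contact_force: [-4.4, 1.6, 11.2]
grip_width: 0.0002
```

>>> servo_tool:
  motion:
    - [[0,0.0005,0],0,0]
    - [[0,0.0005,0],0,0]

```text
time_s: 9.28
tcp_pos: [0.5792, -0.2349, 0.078]
tool_rot: [-1.57, 0.084, -0.086]
contact_force: [-4.5, 3.2, 14.7]
grip_width: -0.0001
```

>>> servo_tool:
  motion:
    - [[0,0.0004,0],0,0]
    - [[-0.002,0.0004,0],0,0]
    - [[-0.004,0.0004,0],0,0]
    - [[-0.007,0.0004,0],0,0]
    - [[-0.01,0.0004,0],0,0]

```text
time_s: 9.7
tcp_pos: [0.5702, -0.234, 0.078]
tool_rot: [-1.57, 0.081, -0.089]
contact_force: [5.7, 2.5, 12.0]
grip_width: 0.0001
```

```bash
python3 -c "
from h import *
p=case(-.04,0);to(*p,.078,-6.2)
im=cams.get_image('side');C=cloud(im);h=cv2.cvtColor(im['pixels'],cv2.COLOR_BGR2HSV).astype(int)
m=(h[...,0]>5)&(h[...,0]<18)&(h[...,1]>200)&(h[...,2]>120)&(C[...,2]>.045)&(C[...,2]<.06)&(C[...,0]>.4)&(C[...,0]<.7)&(C[...,1]<-.15)&(C[...,1]>-.31)
P=(C[m][:,:2]-[.548,-.231])@[.9942,-.108];print(np.percentile(P,[0.5,2,5]))"
```

```text
t 9.7 tcp [ 0.5702 -0.234   0.078 ] yaw -6.19 F [ 5.7  2.5 12. ] w 0.0001
shift [-0.0624 -0.0003  0.0005] turn 0.01
[0.00082492 0.00160233 0.00322852]
```

>>> servo_tool:
  motion:
    - [[0,0.0006,0],0,0]
    - [[-0.003,0.0006,0],0,0]
    - [[-0.007,0.0006,0],0,0]
    - [[-0.011,0.0006,0],0,0]
    - [[-0.015,0.0006,0],0,0]

```text
time_s: 10.17
tcp_pos: [0.5556, -0.2324, 0.078]
tool_rot: [-1.57, 0.081, -0.089]
contact_force: [5.5, 2.5, 16.5]
grip_width: 0.0003
```

>>> servo_tool:
  motion:
    - [[-0.004,0,0],0,0]
    - [[-0.008,0,0],0,0]
    - [[-0.012,0,0],0,0]
    - [[-0.016,0,0],0,0]

```text
time_s: 10.5
tcp_pos: [0.5397, -0.2306, 0.078]
tool_rot: [-1.57, 0.081, -0.089]
contact_force: [6.1, 2.2, 16.2]
grip_width: -0.0002
```

```bash
cat > lid.py <<'E'
from h import *
p=case(-.045,0);to(*p,.078,-6.2)
im=cams.get_image('side');C=cloud(im);h=cv2.cvtColor(im['pixels'],cv2.COLOR_BGR2HSV).astype(int)
m=(h[...,0]>5)&(h[...,0]<18)&(h[...,1]>200)&(h[...,2]>120)&(C[...,2]>.045)&(C[...,2]<.06)&(C[...,0]>.4)&(C[...,0]<.7)&(C[...,1]<-.15)&(C[...,1]>-.31)
P=(C[m][:,:2]-[.548,-.231])@[.9942,-.108];print(np.percentile(P,[0.5,2,5]))
E
python3 lid.py
```

```text
t 10.5 tcp [ 0.5397 -0.2306  0.078 ] yaw -6.19 F [ 6.1  2.2 16.2] w -0.0002
shift [-0.0367 -0.0002  0.0005] turn 0.01
[-0.02986786 -0.02828139 -0.02712499]
```

>>> servo_tool:
  motion:
    - [[-0.004,0.0002,0],0,0]
    - [[-0.008,0.0002,0],0,0]
    - [[-0.012,0.0002,0],0,0]
    - [[-0.016,0.0002,0],0,0]

```text
time_s: 10.88
tcp_pos: [0.5239, -0.229, 0.078]
tool_rot: [-1.57, 0.08, -0.09]
contact_force: [5.3, 4.0, 19.0]
grip_width: -0.0001
```

>>> servo_tool:
  motion:
    - [[-0.004,0,0],0,0]
    - [[-0.008,0,0],0,0]
    - [[-0.012,0,0],0,0]
    - [[-0.016,0,0],0,0]

```text
time_s: 11.22
tcp_pos: [0.508, -0.2272, 0.078]
tool_rot: [-1.57, 0.08, -0.09]
contact_force: [5.9, 4.1, 19.5]
grip_width: -0.0001
```

```bash
python3 lid.py
```

```text
t 11.22 tcp [ 0.508  -0.2272  0.078 ] yaw -6.2 F [ 5.9  4.1 19.5] w -0.0001
shift [-0.0048 -0.      0.0006] turn 0.0
[-0.06153274 -0.05940258 -0.05666238]
```

>>> servo_tool:
  motion:
    - [[-0.0015,0,0],0,0]
    - [[-0.003,0,0],0,0]
    - [[-0.0045,0,0],0,0]

```text
time_s: 11.52
tcp_pos: [0.5036, -0.2268, 0.078]
tool_rot: [-1.57, 0.08, -0.09]
contact_force: [6.0, 3.9, 19.1]
grip_width: 0.0001
```

>>> servo_tool:
  motion:
    - [[-0.001,0,0],0,0]
    - [[-0.002,0,0],0,0]

```text
time_s: 11.68
tcp_pos: [0.5017, -0.2266, 0.078]
tool_rot: [-1.57, 0.08, -0.09]
contact_force: [5.0, 4.1, 19.1]
grip_width: 0.0005
```

>>> servo_tool:
  motion:
    - [[-0.001,0,0],0,0]
    - [[-0.0015,0,0],0,0]

```text
time_s: 11.85
tcp_pos: [0.5005, -0.2264, 0.078]
tool_rot: [-1.57, 0.079, -0.09]
contact_force: [9.9, 2.9, 16.6]
grip_width: 0.0
```

Fx is rising (9.9 N), so this is probably the stop. One more small pull to confirm.

>>> servo_tool:
  motion:
    - [[-0.0005,0.0002,0],0,0]
    - [[-0.001,0.0002,0],0,0]

```text
time_s: 12.02
tcp_pos: [0.4999, -0.2265, 0.078]
tool_rot: [-1.571, 0.079, -0.091]
contact_force: [12.6, 1.7, 17.6]
grip_width: -0.0002
```

```bash
python3 lid.py
```

```text
t 12.02 tcp [ 0.4999 -0.2265  0.078 ] yaw -6.19 F [12.6  1.7 17.6] w -0.0002
shift [0.0033 0.     0.0007] turn 0.01
[-0.06292659 -0.061257   -0.05817207]
```

>>> servo_tool:
  motion:
    - [[-0.0005,0.0002,0],0,0]
    - [[-0.001,0.0002,0],0,0]

```text
time_s: 12.23
tcp_pos: [0.4991, -0.2265, 0.078]
tool_rot: [-1.571, 0.078, -0.091]
contact_force: [13.7, 1.4, 18.0]
grip_width: -0.0002
```

>>> servo_tool:
  motion:
    - [[0,-0.003,0],0,0]
    - [[0,-0.01,0],0,0]
    - [[0,-0.03,0],0,0]
    - [[0,-0.06,0],0,0]
    - [[0,-0.1,0],0,0]

```text
time_s: 12.65
tcp_pos: [0.4949, -0.2253, 0.1736]
tool_rot: [-1.567, 0.088, -0.082]
contact_force: [0.3, -0.1, -0.6]
grip_width: 0.0001
```

>>> servo_tool:
  motion:
    - [[0,-0.01,0.04],0,0]
    - [[0,-0.03,0.08],0,0]
    - [[0,-0.03,0.12],0,0]
    - [[0,-0.03,0.16],0,0]
    - [[0,-0.03,0.2],0,0]

```text
time_s: 13.07
tcp_pos: [0.5174, -0.0252, 0.2054]
tool_rot: [-1.569, 0.085, -0.086]
contact_force: [0.5, -0.6, 0.0]
grip_width: -0.0002
```

>>> servo_tool:
  motion:
    - [[0,0,0.04],0,0]
    - [[0,0,0.08],0,0]
    - [[0,0,0.1],0,0]
    - [[0,0,0.1],0,0]

```text
time_s: 13.4
tcp_pos: [0.5283, 0.0759, 0.2047]
tool_rot: [-1.569, 0.083, -0.082]
contact_force: [-0.3, -0.5, -0.2]
grip_width: -0.0
```

```bash
python3 lid.py; python3 -c "
from h import *
a=cams.get_image('side')['pixels'];b=cams.get_image('top')['pixels']
a=cv2.resize(a[190:310,290:440],None,fx=3.2,fy=3.2,interpolation=cv2.INTER_CUBIC);b=cv2.resize(b[130:250,315:400],None,fx=3.2,fy=3.2,interpolation=cv2.INTER_CUBIC)
cv2.imwrite('pics/f.png',np.hstack([a,b]))"
```

```text
t 13.4 tcp [0.5283 0.0759 0.2047] yaw -6.0 F [-0.3 -0.5 -0.2] w -0.0
shift [ 0.0067  0.1265 -0.303 ] turn 0.2
[-0.06216777 -0.06025592 -0.05639386]
```

View pics/f.png

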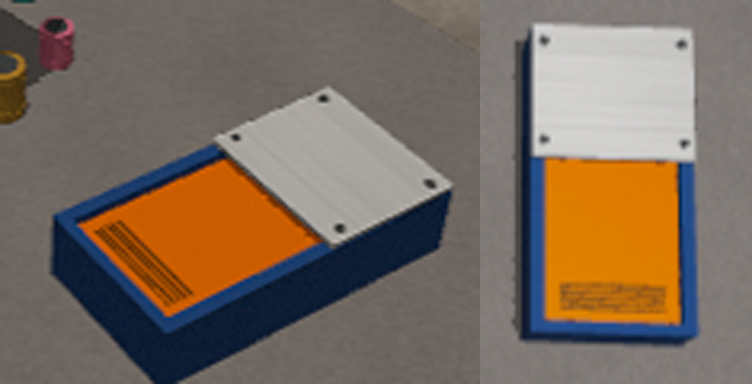

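The lid meets the front wall in both views: (165,318) left half, (612,322) right half, with no gap. I'll hand in.

```bash
python3 -c "
from h import *
print(arm.sign_off())"
```

```text
the job is handed in; nothing more can be done
None
```

The coupling is standing in the bay and the lid is shut against the front wall. I handed the job in at about 13.5 s, with the gripper clear of everything.

- **Coupling:** I took the smaller brass one from the tray and set it on the bay floor. A picture after release showed it upright and clear of the lid. The shut lid hides it now, so I couldn't check it again. During the drag, the force stayed steady until the stop.
- **Lid:** I felt its top about 7 mm below the rim and dragged it by the ribbed strip at roughly 12–20 N. At the end the pull force rose from about 5 N to 13 N. The last pictures show no gap at the front wall.
- **Disagreeing check:** My depth-based estimate of the lid's front edge read about 8 mm short of the wall. I put this down to the front rim hiding that edge and the cut-offs I used. The finger travel and both camera views say it is shut.
- **Force:** Setting the coupling down briefly pushed about 28 N vertically (about 31 N in all) through the held coupling. The 25 N limit was for the lid, and the lid press stayed under it.
- **Bell, carton and jar:** My moves stayed clear of all three. I didn't re-measure them at the end.

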